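# Open the filter box of the bench dust extractor

### The job

Open the dark grey dust-filter box to expose its filter: press the red snap tab fully in, then push the released white cover by its black rib along the rails, away from its seat and over the pressed tab, until the filter opening is completely uncovered. Only press and push: never pick up the cover, and leave the other things on the table where they are.

Things in the scene. Friction and masses are not known exactly. Their poses are not given: they have to be found in the camera images.
- filter_box: Fixed dark grey box 250 long (its x) x 110 wide (y) x 60 mm high, z up; origin under its centre, on the table. +x is the way the cover slides off; a black hose spigot sticks out 30 mm at the -x end. The -x half is the filter well (opening x -119 to -15 mm), shut by the cover; the +x half is a black parking deck, top at z = 46 mm.
- deck_end (a point): Point on the middle of the fixed end stop's inner face (box x = 119 mm, z = 50 mm), on the level of two aluminium runners that carry the cover along the whole box, between side walls (inner faces y +-46 mm, top z = 60 mm). The stop halts the cover when the cover's origin is at box x = 67 mm.
- cover: Loose white plate 104 (x) x 88 (y) x 8 mm, 110 to 225 g, flat on the runners, 2 mm play each side; origin at the centre of its underside, axes as the box's. Seated, its origin is at box x = -65, z = 50 mm, its +x edge 2 mm short of the red tab, which blocks it. An upright black rib (x 11 to 19 mm, 50 mm wide) stands 20 mm above the plate's top.
- cover_rib (a point): Middle of the cover rib's -x face, the face to push towards +x: 10 mm above the plate's top, 18 mm above the cover's underside. Behind it (-x) 63 mm of flat plate are free.
- tab_top (a point): Centre of the top of the red snap tab, 36 (x) x 38 mm (y), with four black ridges; it moves with the tab. In the box's frame at x = 7, y = 0, z = 58 mm when out (flush with the cover's top), z = 47 mm when fully in.
- snap_tab (a joint): Travel of the red tab straight down, in m: 0 out, 0.011 fully in against a rigid stop. About 4 N moves it and it stays where it is left. From 0.008 its top is below the cover's underside and the cover is free to slide over it.
- tint_bottle: Bystander: small yellow bottle, 24 mm across, 49 mm high, origin under its centre.
- offcut: Bystander: brown wood block 30x45x30 mm, origin under its centre.
- masking_tape: Bystander: roll of tan tape lying flat, 96 mm across, 25 mm high, origin under its centre.
- tea_mug: Bystander: orange mug 81 mm across (113 with handle), 101 mm high, origin under its centre.
- sanding_block: Bystander: wooden sanding block 53x97x28 mm, origin under its centre.
Mind the look-alikes: they are no part of the job. There is more than one size of the cover; the one meant has the size given above.

How it is judged:
On the way, in this order (a step that is already met when the one before it is completed fails the run):
1. the snap tab is pressed in while the cover is still on its seat (value of joint snap_tab above 0.009 m and x of cover in the frame of filter_box below -0.055 m), for 0.2 s.
2. the cover is pushed clear of the filter opening (x of cover in the frame of filter_box above 0.038 m), for 0.2 s.
At the end, for the whole second after the job is handed in: The tab is in (at least 9 mm) and the cover lies flat and still on the runners of the parking deck, its origin at least 37 mm (and at most 72 mm) along +x from the box's centre, so that the whole filter opening (to x = -15 mm) is uncovered (x of cover in the frame of filter_box between 0.037 and 0.072 m and value of joint snap_tab above 0.009 m and z of cover in the frame of filter_box between 0.045 and 0.055 m and angle between cover's own z axis and vertical below 0.08 rad and linear speed of cover below 0.02 m/s); the robot touches nothing.
It fails at once if the cover is lifted more than 12 mm off its runners or tipped more than 0.2 rad (z of cover in the frame of filter_box above 0.062 m or angle between cover's own z axis and vertical above 0.2 rad).
It fails at once if a bystander (tint bottle, offcut, tape roll, mug or sanding block) is moved more than 20 mm (distance of any of tint_bottle, offcut, masking_tape, tea_mug, sanding_block from where it was at the start of the episode above 0.02 m).
It also fails if it takes over 45 s, if anything falls off the work surface, if the arm or the gripper's body presses on something with over 40 N, if the wrist force passes 120 N, or if a joint passes its speed limit or range.

### The arm

A 6-joint arm with a two-finger parallel gripper is mounted at the origin on the work surface; the furniture and walls round the work are solid. World frame = base frame: x ahead of the robot, y to its left, z up, the work surface at z = 0. Lengths are in m, angles in rad, forces in N, time in s.
With the tool pointing down it reaches from about 0.35 to 0.975 m from the base axis. Payload 4.9 kg.
Tool frame: the origin (TCP) lies on the mounting face of the last link; the fingertips stand 173 mm ahead of it and the grasp point (between the pads) lies 155 mm ahead of it; x points along the fingers, z is the direction in which the jaws open and shut, and the axes are right-handed (so a half turn about x gives the same grasp; the last joint's range is limited). The gripper opens to 85 mm and grips with 20 to 120 N. Pads are 22 mm wide; open, the fingers measure 114 mm over their backs; the gripper's body (76 mm by 85 mm) begins 54 mm behind the grasp point. The pads swing forward as they close: fully open they stand 13 mm farther back than shut.
Start: joints at [-1.358, 0.053, 1.613, -0, 1.476, -0.119], TCP at [0.204, -0.591, 0.405] pointing down, gripper open.
Joint ranges: [-3.01, 3.01], [-1.01, 2.22], [0.06, 2.58], [-1.02, 4.17], [0.09, 2.62], [-3.14, 3.14]. Speed limits (rad/s): [2.57, 2.57, 3.14, 3.14, 3.14, 3.14].

### API

Orientations are given as a rotation vector (axis times angle).
In Python, from station import get_obs, get_image, get_calibration, finish_job, look_for, masks_of, tip_of gives the robot as it stands.
- The arm moves only by the tool carry_out, never from a script. Its argument "increments" is a list of rows, each a list of 3 entries, a list of its own where there are three numbers: the turn, a rotation vector about the world's x, y, z in units of 0.1 rad (1.0 is 0.1 rad), then the shift along the world's x, y, z in units of 20 mm (1.0 is 20 mm), then the opening, from 0 (shut) to 1 (fully open). A call has 1 to 8 rows; each row shifts and turns the pose as measured when the row begins; what a row does not reach is not made up. A row lasts 1/10 s, in which the tool goes at most 50 mm and 8.59 degrees, less where a joint would pass 70% of its speed; a pose out of reach is approached as far as the arm can. A call with a number of a shift or a turn outside -1 to 1 is refused whole. A call with a gripper value outside its range is refused whole. The fingers move at their own pace and stop on an object; "squeeze" is the grip in N (left out, the last holds). Time passes only in rows, so rows that do not move let the fingers close. It gives the time, the measured TCP pose, the force and the opening at its end, in the units of the state.
- get_obs(): the state, without advancing time (a new reading comes with each control period).
- get_image(name): name is "side" or "top"; returns (picture, depth): 420x560x3 uint8, blue, green, red; 420x560 float32, m along the optical axis (not along the pixel's ray), 0 where there is no reading.
- get_calibration(name): a dict with "fx", "fy", "cx", "cy" (pixels), "k1" (the pictures are not rectified: a ray, as slopes to the right and down, at radius r is drawn at 1 + k1 r^2 times it, then the intrinsics apply), "position" and "orientation" of the camera in the world. Camera axes: x right, y down, z forward; pixel columns grow to the right and rows downward; lengths in m; the calibration is good to about 2 mm. A picture is of the moment at which its call begins. get_calibration takes no time and is no camera call.
- finish_job(): hands the job in, once; it reports no verdict.
Trained networks look in the newest picture that a camera, given by its name, has taken for a name from the list of things; names that differ only in an ending like _2 or _b are one class to them, and where a whole thing is asked for, a point or a joint stands for the part that bears it (a point fixed in the world has none). Each returns a list of dicts, best first, with "p" (0 to 1); they miss things now and then, are a little off and sometimes report something else, mostly with a low value. They report only what shows in the picture. A call takes as long as a camera call. They do not tell look-alikes from the thing itself.
- look_for(camera, query): "centre" ([column, row] in pixels, amid what is visible of it).
- masks_of(camera, query): "region" (420x560 bool, what is visible of it) and "centre" ([column, row] in pixels, amid what is visible of it).
- tip_of(camera, query): "centre" ([column, row] in pixels: a listed point, or the origin of a listed thing).
The state is a dict: "t": time; "q": joint angles; "dq": joint speeds; "effort": joint torques, N m; "tool_pos": TCP position; "tool_rot": TCP orientation; "contact_force": force on the tool from outside, world axes, zero at the start; "wrist_torque": the same for the moment, N m; "opening": finger opening in m.
Only numpy, scipy, OpenCV 4.12 (cv2) and the standard library are available. Lean on these libraries where they do the work, as an engineer would, in place of code of your own. Each camera call takes 0.05 s, during which the arm holds its last target.

## Working session

There is one attempt and no reset: what is moved stays moved. The work goes in short steps, Python scripts to look and compute and a tool call to move; the robot and the scene stay as the last step left them, time stands still between calls to the robot, and variables do not carry over. Pictures are saved under pics/ and viewed, and the job is handed in when it is done.

Besides the shell and the picture viewer there is one more tool, called after "Emit:" as name([rows], argument=value, ...), one row to a line, values as JSON. carry_out: Moves the arm, as the interface text tells. Shifts and turns lie within -1 to 1; 1 stands for 20 mm of shift or 0.1 rad of turn. Its arguments: {"type":"object","properties":{"increments":{"type":"array","items":{"type":"array"}},"squeeze":{"type":"number"}},"required":["increments"]}

```bash
mkdir -p pics; ls
python3 - <<'E'
from station import *
import cv2, numpy as np
for n in ["side","top"]:
    im,d=get_image(n); cv2.imwrite(f"pics/{n}0.png",im); np.save(f"{n}_d0.npy",d)
    print(n,get_calibration(n))
    for q in ["filter_box","cover","cover_rib","tab_top","deck_end"]:
        print(q,[(np.round(r["centre"]).tolist(),round(r["p"],2)) for r in tip_of(n,q)])
o=get_obs(); print({k:np.round(v,4).tolist() for k,v in o.items()})
E
```

```text
pics
side {'fx': 513.3615288300758, 'fy': 513.3615288300758, 'cx': 283.84442675796475, 'cy': 198.94591759815043, 'k1': -0.05459557050140116, 'position': array([0.29587084, 1.16580184, 1.17000401]), 'orientation': array([-0.37612439,  2.79174696, -1.19492679])}
filter_box [([284.0, 245.0], 0.89), ([277.0, 265.0], 0.57), ([283.0, 217.0], 0.24)]
cover [([291.0, 218.0], 0.78), ([283.0, 311.0], 0.63), ([350.0, 224.0], 0.61)]
cover_rib [([286.0, 215.0], 0.91), ([315.0, 191.0], 0.79), ([349.0, 218.0], 0.69), ([284.0, 307.0], 0.28)]
tab_top [([284.0, 232.0], 0.49)]
deck_end [([276.0, 264.0], 0.66)]
top {'fx': 450.0191653483795, 'fy': 450.0191653483795, 'cx': 282.8973897243442, 'cy': 210.7727216479068, 'k1': 0.04214971204832719, 'position': array([0.3744816 , 0.0527612 , 1.49613187]), 'orientation': array([-2.13167223,  2.1578687 , -0.15558229])}
filter_box [([246.0, 226.0], 0.85)]
cover [([324.0, 244.0], 0.87), ([264.0, 229.0], 0.72), ([289.0, 286.0], 0.64)]
cover_rib [([325.0, 245.0], 0.92), ([264.0, 229.0], 0.72), ([286.0, 279.0], 0.69)]
tab_top [([209.0, 231.0], 0.53), ([243.0, 227.0], 0.51)]
deck_end [([208.0, 229.0], 0.59)]
{'t': 0.6, 'q': [-1.358, 0.0527, 1.6129, 0.0, 1.476, -0.119], 'dq': [-0.0022, -0.002, -0.0008, -0.0008, 0.0004, -0.0016], 'effort': [-0.0009, -39.3413, -37.0232, -0.0001, 0.0007, -0.0], 'tool_pos': [0.2036, -0.5909, 0.4047], 'tool_rot': [0.9614, 1.3481, -0.9614], 'contact_force': [0.181, -0.1122, -0.608], 'wrist_torque': [-0.0097, -0.0168, -0.0279], 'opening': 0.0852}
```

View pics/side0.png

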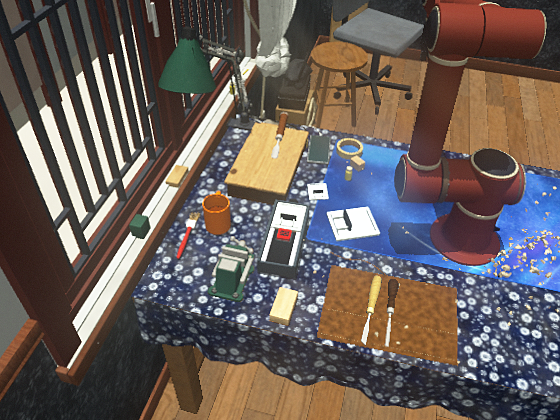

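View pics/top0.png

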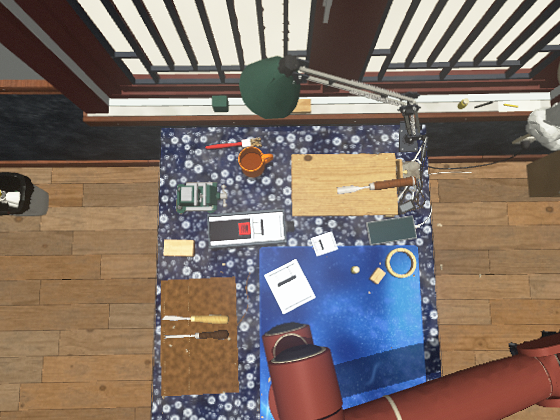

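```bash
cat > h.py <<'E'
import numpy as np, cv2
from scipy.spatial.transform import Rotation as R
from station import *
def cal(n):
    c=get_calibration(n); return c,R.from_rotvec(c["orientation"]).as_matrix(),np.array(c["position"])
def rays(n,uv):
    c,Rm,p=cal(n); uv=np.atleast_2d(np.array(uv,float))
    xd=(uv-[c["cx"],c["cy"]])/[c["fx"],c["fy"]]; x=xd.copy()
    for _ in range(20): x=xd/(1+c["k1"]*(x**2).sum(1,keepdims=True))
    return np.c_[x,np.ones(len(x))]@Rm.T,p
def atz(n,uv,z):
    d,p=rays(n,uv); return p+d*((z-p[2])/d[:,2])[:,None]
def deproj(n,uv,dep):
    d,p=rays(n,uv); return p+d*np.asarray(dep)[:,None]
def proj(n,P):
    c,Rm,p=cal(n); q=(np.atleast_2d(P)-p)@Rm; x=q[:,:2]/q[:,2:]
    x=x*(1+c["k1"]*(x**2).sum(1,keepdims=True)); return x*[c["fx"],c["fy"]]+[c["cx"],c["cy"]]
E
python3 - <<'E'
from h import *
im=cv2.imread("pics/top0.png"); cv2.imwrite("pics/topc.png",cv2.resize(im[195:265,190:350],None,fx=5,fy=5,interpolation=cv2.INTER_CUBIC))
im=cv2.imread("pics/side0.png"); cv2.imwrite("pics/sidec.png",cv2.resize(im[180:300,220:380],None,fx=5,fy=5,interpolation=cv2.INTER_CUBIC))
for n in ["top","side"]:
    im,d=get_image(n)
    for m in masks_of(n,"filter_box")[:2]:
        rg=m["region"]; v,u=np.nonzero(rg&(d>0)); P=deproj(n,np.c_[u,v],d[v,u])
        print(n,m["p"],m["centre"],len(u),P.min(0).round(3),P.max(0).round(3))
        for lo,hi in [(.053,.066)]:
            s=(P[:,2]>lo)&(P[:,2]<hi); r=cv2.minAreaRect(P[s,:2].astype(np.float32)); print(s.sum(),r)
    for q in ["cover","cover_rib","tab_top","filter_box"]:
        z={"cover":.05,"cover_rib":.068,"tab_top":.058,"filter_box":0}[q]
        for r in tip_of(n,q)[:3]: print(n,q,round(r["p"],2),np.round(r["centre"],1),atz(n,r["centre"],z).round(4))
    print(n,"depth cover",[deproj(n,[[u,v]],[d[v,u]]).round(3).tolist() for u,v in ([(275,225),(245,229),(225,229)] if n=="top" else [(290,207),(284,234),(279,255)])])
E
```

```text
top 0.93 [233.5, 225.5] 1866 [ 0.471  0.021 -0.005] [0.605 0.299 0.069]
769 ((0.5334984660148621, 0.16458943486213684), (0.11051898449659348, 0.2669185698032379), 3.856348752975464)
top cover 0.9 [262.2 227.7] [[0.5331 0.1211 0.05  ]]
top cover 0.7 [291.2 287.1] [[0.343  0.0302 0.05  ]]
top cover 0.69 [323.2 243.5] [[ 0.4797 -0.0746  0.05  ]]
top cover_rib 0.72 [264.7 226.3] [[0.5355 0.1122 0.068 ]]
top cover_rib 0.63 [321.5 243.6] [[ 0.4781 -0.0676  0.068 ]]
top cover_rib 0.62 [284.7 282.2] [[0.3587 0.0506 0.068 ]]
top tab_top 0.59 [243.8 230.5] [[0.5239 0.1798 0.058 ]]
top filter_box 0.69 [251.  227.6] [[0.5394 0.1608 0.    ]]
top depth cover [[[0.54, 0.079, 0.059]], [[0.529, 0.176, 0.055]], [[0.53, 0.241, 0.049]]]
side 0.69 [281.4, 247.3] 2124 [ 0.471 -0.019 -0.005] [0.61  0.302 0.067]
714 ((0.5348899364471436, 0.16289310157299042), (0.11064749956130981, 0.27162808179855347), 3.80324387550354)
side cover 0.84 [349.8 221.4] [[0.3542 0.0705 0.05  ]]
side cover 0.82 [317.5 193.3] [[ 0.4747 -0.0241  0.05  ]]
side cover 0.76 [291.8 217.7] [[0.5271 0.1038 0.05  ]]
side cover_rib 0.75 [316.5 191.6] [[ 0.4765 -0.0118  0.068 ]]
side cover_rib 0.65 [287.8 216.3] [[0.5363 0.1185 0.068 ]]
side cover_rib 0.57 [349.1 217.8] [[0.3578 0.0739 0.068 ]]
side tab_top 0.74 [346.  178.7] [[ 0.398  -0.1102  0.058 ]]
side tab_top 0.7 [285.3 243.9] [[0.5177 0.218  0.058 ]]
side tab_top 0.53 [285.1 231.6] [[0.5304 0.1719 0.058 ]]
side filter_box 0.83 [279.6 244.4] [[0.5453 0.1752 0.    ]]
side depth cover [[[0.541, 0.071, 0.06]], [[0.531, 0.184, 0.061]], [[0.527, 0.253, 0.046]]]
```

View pics/topc.png

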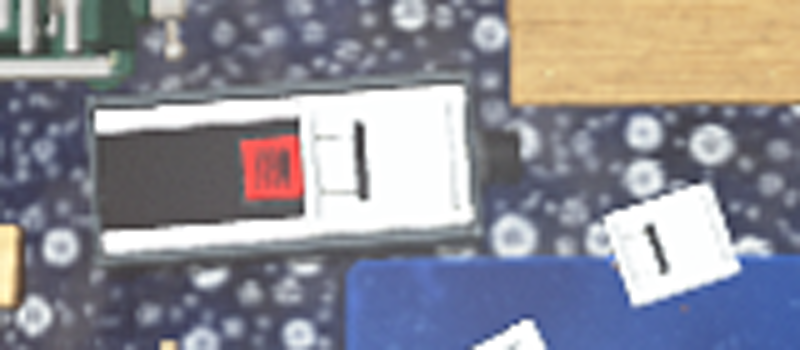

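View pics/sidec.png

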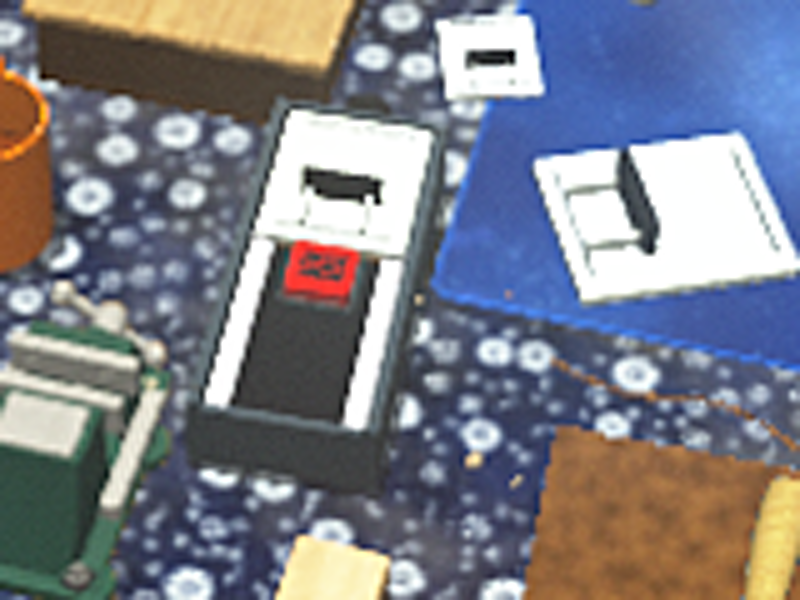

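Run:
```python
from h import *
from scipy.optimize import least_squares
# box-frame corners at z=.06 : order (+x,?) 
L={"top":[((208.2,214.8),(125,-55)),((210.2,247.6),(125,55)),((283.6,210.6),(-125,-55)),((285.2,242.2),(-125,55)),
 ((190+302/5,195+136/5),None)],
}
t=np.array([[207.7,214.6],[210,247.4],[283.4,210.2],[285.5,242]])
T=atz("top",t,.06); print("top",T.round(4),T.mean(0), np.linalg.norm(T[0]-T[2]),np.linalg.norm(T[1]-T[3]),np.linalg.norm(T[0]-T[1]))
s=np.array([[220+188/5,180+412/5],[220+385/5,180+432/5],[220+280/5,180+100/5],[220+443/5,180+124/5]])
S=atz("side",s,.06); print("side",S.round(4),S.mean(0), np.linalg.norm(S[0]-S[2]),np.linalg.norm(S[1]-S[3]),np.linalg.norm(S[0]-S[1]))
for A in (T,S):
    d=(A[0]+A[1]-A[2]-A[3])/2; print("yaw",np.degrees(np.arctan2(d[1],d[0])))
# tab & rib from crops
for nm,p,z in [("tabtop",(190+271/5,195+168/5),.058),("ribtop",(190+361/5,195+160/5),.078)]: print(nm,atz("top",p,z).round(4))
for nm,p,z in [("tab",(220+322/5,180+267/5),.058)]: print(nm,atz("side",p,z).round(4))
```

```text
top [[0.5766 0.2957 0.06  ]
 [0.471  0.2871 0.06  ]
 [0.5879 0.0519 0.06  ]
 [0.4852 0.0464 0.06  ]] [0.53017091 0.17029325 0.06      ] 0.24410932483796202 0.2410429948177669 0.10590977077095452
side [[0.5738 0.3063 0.06  ]
 [0.4655 0.2902 0.06  ]
 [0.5912 0.0525 0.06  ]
 [0.4886 0.0451 0.06  ]] [0.52979886 0.1735302  0.06      ] 0.2544211362759881 0.24619196450771827 0.10949410653087761
yaw 93.00704376744044
yaw 94.63833820163495
tabtop [[0.53   0.1785 0.058 ]]
ribtop [[0.5322 0.1197 0.078 ]]
tab [[0.5306 0.1794 0.058 ]]
```

Run:
```python
from h import *
d=np.load("top_d0.npy")
for u,v in [(270,85),(290,110),(298,90),(350,80),(405,130)]: print((u,v),deproj("top",[[u,v]],[d[v,u]]).round(3))
o=get_obs(); M=R.from_rotvec(o["tool_rot"]).as_matrix(); print(M.round(3))
yaw=np.radians(93.85); by=np.array([-np.sin(yaw),np.cos(yaw),0])
for s in (1,-1):
    z=s*by; x=np.array([0,0,-1.]); y=np.cross(z,x); T=np.c_[x,y,z]
    print(s,(R.from_matrix(T@M.T).as_rotvec()).round(4), M[:,2])
```

```text
(270, 85) [[0.8   0.079 0.538]]
(290, 110) [[0.779 0.033 0.441]]
(298, 90) [[0.813 0.014 0.479]]
(350, 80) [[ 0.991 -0.164  0.139]]
(405, 130) [[ 0.865 -0.365  0.014]]
[[-0.     0.945  0.326]
 [ 0.     0.326 -0.945]
 [-1.    -0.    -0.   ]]
1 [-0.     -0.     -1.8354] [ 3.25703132e-01 -9.45472088e-01 -1.52185288e-05]
-1 [ 0.     -0.      1.3062] [ 3.25703132e-01 -9.45472088e-01 -1.52185288e-05]
```

Emit:
carry_out([
  [[0,0,0.5],[1,1,0],0],
  [[0,0,0.5],[1,1,0],0],
  [[0,0,0.5],[1,1,0],0],
  [[0,0,0.5],[1,1,0],0],
  [[0,0,0.5],[1,1,0],0],
  [[0,0,0.5],[1,1,0],0],
  [[0,0,0.5],[1,1,0],0],
  [[0,0,0.5],[1,1,0],0],
], squeeze=40)

```text
t: 2.0
tool_pos: [0.3659, -0.4269, 0.405]
tool_rot: [0.647, 1.471, -0.649]
contact_force: [0.0, -0.6, -0.3]
opening: 0.0002
```

Emit:
carry_out([
  [[0,0,0.5],[0.5,1,0],0],
  [[0,0,0.5],[0.5,1,0],0],
  [[0,0,0.5],[0.5,1,0],0],
  [[0,0,0.5],[0.5,1,0],0],
  [[0,0,0.5],[0.5,1,0],0],
  [[0,0,0.5],[0.5,1,0],0],
  [[0,0,0.5],[0.5,1,0],0],
  [[0,0,0.5],[0.5,1,0],0],
])

```text
t: 2.8
tool_pos: [0.4498, -0.2593, 0.4059]
tool_rot: [0.321, 1.543, -0.324]
contact_force: [-0.1, -0.0, 0.2]
opening: 0.0001
```

Emit:
carry_out([
  [[0,0,0.3],[0.5,1,-0.2],0],
  [[0,0,0.3],[0.5,1,-0.2],0],
  [[0,0,0.3],[0.5,1,-0.2],0],
  [[0,0,0.3],[0.5,1,-0.2],0],
  [[0,0,0.3],[0.5,1,-0.2],0],
  [[0,0,0.3],[0.5,1,-0.2],0],
  [[0,0,0.3],[0.5,1,-0.2],0],
  [[0,0,0.3],[0.5,1,-0.2],0],
])

```text
t: 3.6
tool_pos: [0.5324, -0.0921, 0.375]
tool_rot: [0.124, 1.558, -0.128]
contact_force: [-0.3, 0.5, -0.8]
opening: -0.0002
```

Emit:
carry_out([
  [[0,0,0.3],[0,1,-0.4],0],
  [[0,0,0.3],[0,1,-0.4],0],
  [[0,0,0.3],[0,1,-0.4],0],
  [[0,0,0.3],[0,1,-0.4],0],
  [[0,0,0.3],[0,1,-0.4],0],
  [[0,0,0.3],[0,1,-0.4],0],
  [[0,0,0.3],[0,1,-0.4],0],
  [[0,0,0.3],[0,1,-0.4],0],
])

```text
t: 4.4
tool_pos: [0.5333, 0.0749, 0.3107]
tool_rot: [-0.072, 1.556, 0.069]
contact_force: [-0.3, 0.1, 0.2]
opening: 0.0
```

```bash
cat > st.py <<'E'
from h import *
C=np.array([.530,.172]); yaw=np.radians(93.85)
ex=np.array([np.cos(yaw),np.sin(yaw)]); ey=np.array([-ex[1],ex[0]])
def rep(tx,ty,tz):
    o=get_obs(); p=o["tool_pos"]; M=R.from_rotvec(o["tool_rot"]).as_matrix()
    T=np.c_[[0,0,-1.],np.cross(-np.r_[ey,0],[0,0,-1.]),-np.r_[ey,0]]
    g=np.r_[C+tx*ex+ty*ey,tz+.173]
    print("t",o["t"],"tip box",((p[:2]-C)@ex).round(4),((p[:2]-C)@ey).round(4),(p[2]-.173).round(4),"F",np.round(o["contact_force"],1))
    print("need units shift",((g-p)/.02).round(2),"turn",(R.from_matrix(T@M.T).as_rotvec()/.1).round(2))
E
python3 -c "
from st import *
rep(.009,0,.075)"
```

```text
t 4.4 tip box -0.0971 0.0032 0.1377 F [-0.3  0.1  0.2]
need units shift [-0.2   5.31 -3.13] turn [ 0.01  0.14 -0.23]
```

Emit:
carry_out([
  [[0,0.1,-0.2],[-0.1,1,-0.2],0],
  [[0,0,0],[-0.1,1,-0.2],0],
  [[0,0,0],[0,1,-0.3],0],
  [[0,0,0],[0,1,-0.4],0],
  [[0,0,0],[0,1,-0.4],0],
  [[0,0,0],[0,0.2,-0.6],0],
  [[0,0,0],[0,0,-0.5],0],
  [[0,0,0],[0,0,0],0],
])

```text
t: 5.2
tool_pos: [0.5282, 0.1845, 0.2554]
tool_rot: [-0.059, 1.567, 0.056]
contact_force: [-0.4, -0.3, 0.5]
opening: 0.0001
```

```bash
python3 -c "
from st import *
rep(.009,0,.06)
for n in ['side','top']:
    im,d=get_image(n); u=(280,230) if n=='side' else (245,228)
    cv2.imwrite(f'pics/{n}1.png',cv2.resize(im[u[1]-60:u[1]+60,u[0]-70:u[0]+70],None,fx=5,fy=5,interpolation=cv2.INTER_CUBIC))
"
```

```text
t 5.2 tip box 0.0126 0.001 0.0824 F [-0.4 -0.3  0.5]
need units shift [ 0.06 -0.18 -1.12] turn [ 0.02  0.03 -0.06]
```

View pics/side1.png

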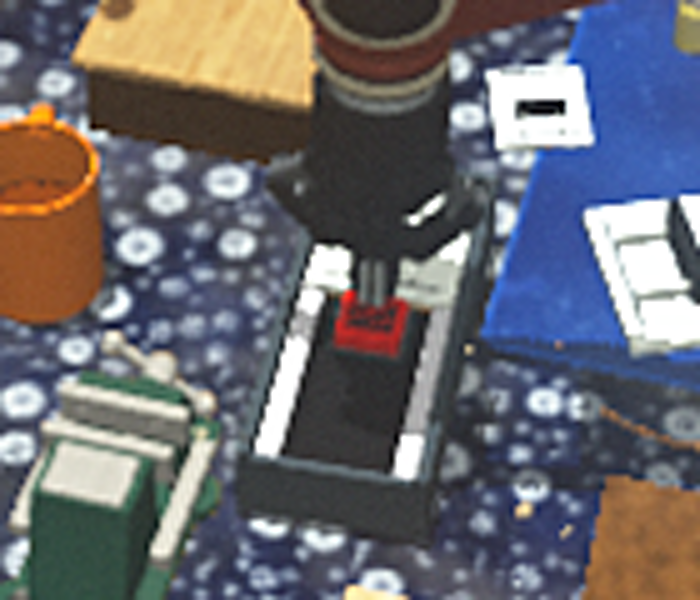

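Emit:
carry_out([
  [[0,0,0],[0,-0.1,-0.4],0],
  [[0,0,0],[0,0,-0.4],0],
  [[0,0,0],[0,0,-0.2],0],
  [[0,0,0],[0,0,-0.2],0],
  [[0,0,0],[0,0,-0.2],0],
])

```text
t: 5.8
tool_pos: [0.53, 0.1803, 0.229]
tool_rot: [-0.056, 1.561, 0.054]
contact_force: [-3.0, -0.5, 4.2]
opening: 0.0002
```

Emit:
carry_out([
  [[0,0,0],[0,0,-0.2],0],
  [[0,0,0],[0,0,-0.2],0],
  [[0,0,0],[0,0,-0.15],0],
])

```text
t: 6.1
tool_pos: [0.5305, 0.1805, 0.2202]
tool_rot: [-0.057, 1.563, 0.054]
contact_force: [-13.2, -3.3, 28.0]
opening: 0.0001
```

```bash
python3 -c "
from st import *
rep(.010,0,.047)"
```

```text
t 6.1 tip box 0.0084 -0.0011 0.0472 F [-13.2  -3.3  28. ]
need units shift [-0.06  0.08 -0.01] turn [ 0.02  0.07 -0.03]
```

Emit:
carry_out([
  [[0,0,0],[0,0,0],0],
  [[0,0,0],[0,0,0],0],
  [[0,0,0],[0,0,0],0],
])

```text
t: 6.4
tool_pos: [0.531, 0.1807, 0.2206]
tool_rot: [-0.056, 1.561, 0.054]
contact_force: [-0.8, 0.3, 0.2]
opening: -0.0003
```

Emit:
carry_out([
  [[0,0,0],[0,0,0.5],0],
  [[0,0,0],[0,0,1],0],
  [[0,0,0],[0,0,1],0],
  [[0,0,0],[0,-1,0.2],0],
  [[0,0,0],[0.1,-1,0],0],
  [[0,0,0],[0.1,-1,0],0],
  [[0,0,0],[0.1,-1,0],0],
  [[0,0,0],[0,0,0],0],
])

```text
t: 7.2
tool_pos: [0.5365, 0.0988, 0.2789]
tool_rot: [-0.059, 1.558, 0.056]
contact_force: [-0.1, 1.1, 0.5]
opening: -0.0001
```

```bash
python3 -c "
from st import *
rep(-.078,0,.063)
for n in ['side','top']:
    im,d=get_image(n); u=(280,230) if n=='side' else (245,228)
    cv2.imwrite(f'pics/{n}2.png',cv2.resize(im[u[1]-60:u[1]+60,u[0]-70:u[0]+70],None,fx=5,fy=5,interpolation=cv2.INTER_CUBIC))
    for q in ['tab_top','cover_rib']:
        print(n,q,[(r['p'],np.round(r['centre'],1),atz(n,r['centre'],.047 if q=='tab_top' else .068).round(4)) for r in tip_of(n,q)][:3])
"
```

```text
t 7.2 tip box -0.0735 -0.0016 0.1059 F [-0.1  1.1  0.5]
need units shift [-0.06 -0.23 -2.15] turn [ 0.01  0.12 -0.06]
side tab_top [(0.6, array([283.3, 230.8]), array([[0.5387, 0.1604, 0.047 ]])), (0.43, array([287.7, 215.2]), array([[0.5424, 0.0941, 0.047 ]]))]
side cover_rib [(0.71, array([315. , 188.9]), array([[ 0.4837, -0.0227,  0.068 ]])), (0.69, array([286.1, 215.9]), array([[0.5417, 0.1183, 0.068 ]])), (0.58, array([347.9, 218.7]), array([[0.3606, 0.0786, 0.068 ]]))]
top tab_top []
top cover_rib [(0.82, array([284.5, 284. ]), array([[0.3532, 0.0513, 0.068 ]])), (0.72, array([322.3, 244.6]), array([[ 0.4749, -0.0701,  0.068 ]])), (0.53, array([266.2, 229.1]), array([[0.5265, 0.1075, 0.068 ]]))]
```

View pics/side2.png

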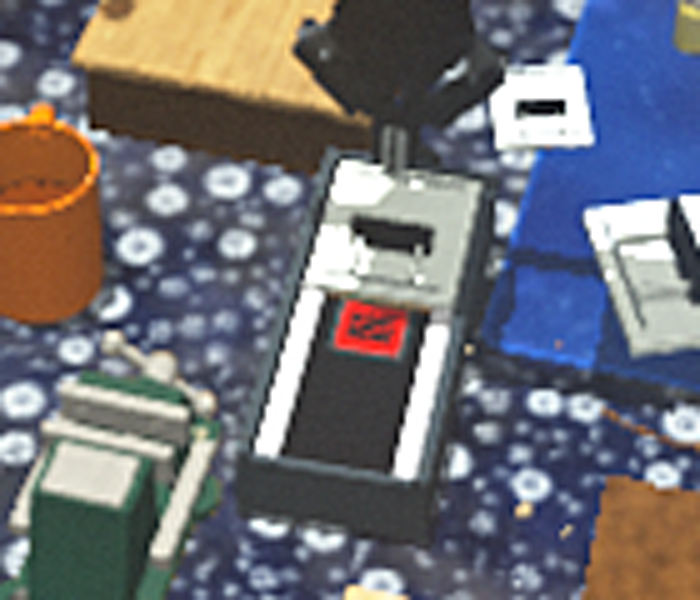

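View pics/top2.png

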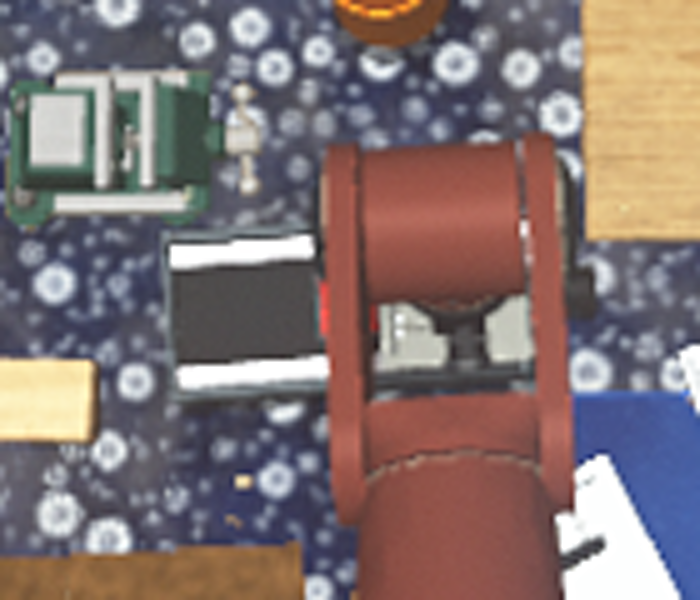

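The side view (crop pixel (372,328)) shows the tab sunk flush with the deck, and the cover still on its seat with the fingers behind its rib. Next I descend behind the rib.

Emit:
carry_out([
  [[0,0.1,0],[-0.05,-0.2,-0.6],0],
  [[0,0,0],[0,0,-0.6],0],
  [[0,0,0],[0,0,-0.5],0],
  [[0,0,0],[0,0,-0.2],0],
  [[0,0,0],[0,0,0],0],
])

```text
t: 8.0
tool_pos: [0.5339, 0.0982, 0.2351]
tool_rot: [-0.062, 1.574, 0.061]
contact_force: [-0.3, 1.7, 0.6]
opening: -0.0001
```

```bash
python3 -c "
from st import *
rep(-.065,0,.063)"
```

```text
t 8.0 tip box -0.0739 0.0011 0.0621 F [-0.3  1.7  0.6]
need units shift [0.02 0.45 0.05] turn [ 0.01 -0.04 -0.12]
```

Emit:
carry_out([
  [[0,0,-0.1],[0,0.3,0],0],
  [[0,0,0],[-0.02,0.2,0],0],
  [[0,0,0],[-0.02,0.3,0],0],
  [[0,0,0],[-0.02,0.3,0],0],
  [[0,0,0],[-0.02,0.3,0],0],
])

```text
t: 8.5
tool_pos: [0.5325, 0.1279, 0.2356]
tool_rot: [-0.054, 1.573, 0.052]
contact_force: [0.6, 0.3, 0.1]
opening: 0.0001
```

```bash
python3 -c "
from st import *
rep(.055,0,.063)"
```

```text
t 8.5 tip box -0.0442 0.0004 0.0626 F [0.6 0.3 0.1]
need units shift [-0.31  4.95  0.02] turn [ 0.01 -0.03  0.  ]
```

```bash
cat > look.py <<'E'
from st import *
import sys
n=sys.argv[1]; im,d=get_image(n); u=(280,230) if n=='side' else (245,228)
cv2.imwrite(f'pics/{n}{sys.argv[2]}.png',cv2.resize(im[u[1]-60:u[1]+60,u[0]-70:u[0]+70],None,fx=5,fy=5,interpolation=cv2.INTER_CUBIC))
E
python3 look.py side 3
```

```text
(no output)
```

View pics/side3.png

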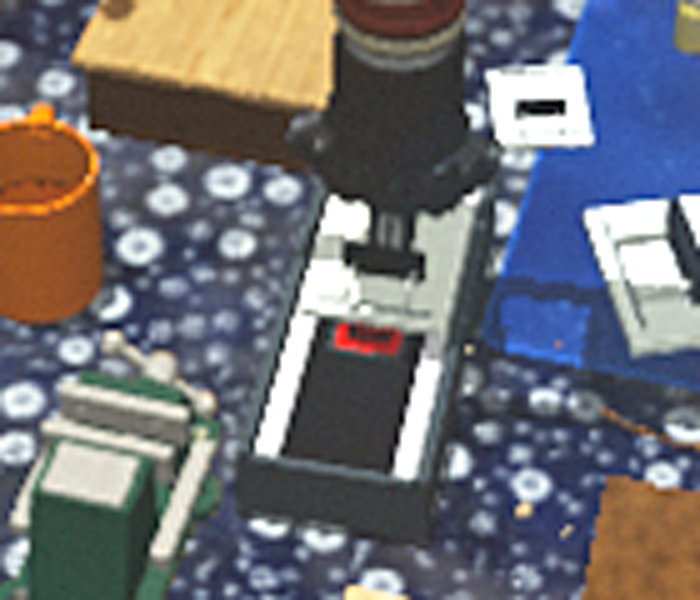

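The cover's leading edge (crop row about 320) has moved over the pressed tab, with the fingers behind the rib at (390,260). I keep pushing.

Emit:
carry_out([
  [[0,0,0],[-0.02,0.35,0],0],
  [[0,0,0],[-0.02,0.35,0],0],
  [[0,0,0],[-0.02,0.35,0],0],
  [[0,0,0],[-0.02,0.35,0],0],
  [[0,0,0],[-0.02,0.35,0],0],
  [[0,0,0],[-0.02,0.35,0],0],
  [[0,0,0],[-0.02,0.35,0],0],
  [[0,0,0],[-0.02,0.35,0],0],
])

```text
t: 9.35
tool_pos: [0.529, 0.1895, 0.236]
tool_rot: [-0.054, 1.572, 0.053]
contact_force: [-0.2, -1.5, 0.2]
opening: 0.0
```

```bash
python3 -c "
from st import *
rep(.055,0,.063)"; python3 look.py side 4
```

```text
t 9.35 tip box 0.0175 -0.0002 0.063 F [-0.2 -1.5  0.2]
need units shift [-0.13  1.87 -0.  ] turn [ 0.01 -0.02 -0.01]
```

View pics/side4.png

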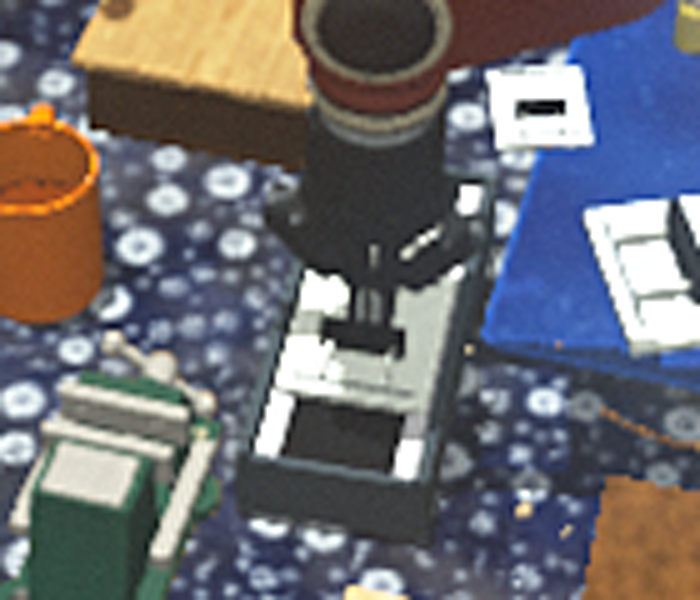

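Emit:
carry_out([
  [[0,0,0],[-0.02,0.35,0],0],
  [[0,0,0],[-0.02,0.35,0],0],
  [[0,0,0],[-0.02,0.35,0],0],
  [[0,0,0],[-0.02,0.35,0],0],
  [[0,0,0],[-0.02,0.25,0],0],
  [[0,0,0],[-0.01,0.15,0],0],
  [[0,0,0],[0,0.1,0],0],
  [[0,0,0],[0,0,0],0],
])

```text
t: 10.2
tool_pos: [0.5265, 0.232, 0.2361]
tool_rot: [-0.054, 1.572, 0.054]
contact_force: [0.0, 0.7, 1.0]
opening: -0.0001
```

```bash
python3 -c "
from st import *
rep(.055,0,.063)"; python3 look.py side 5
```

```text
t 10.2 tip box 0.0601 -0.0005 0.0631 F [0.  0.7 1. ]
need units shift [-0.01 -0.26 -0.  ] turn [ 0.   -0.02 -0.02]
```

View pics/side5.png

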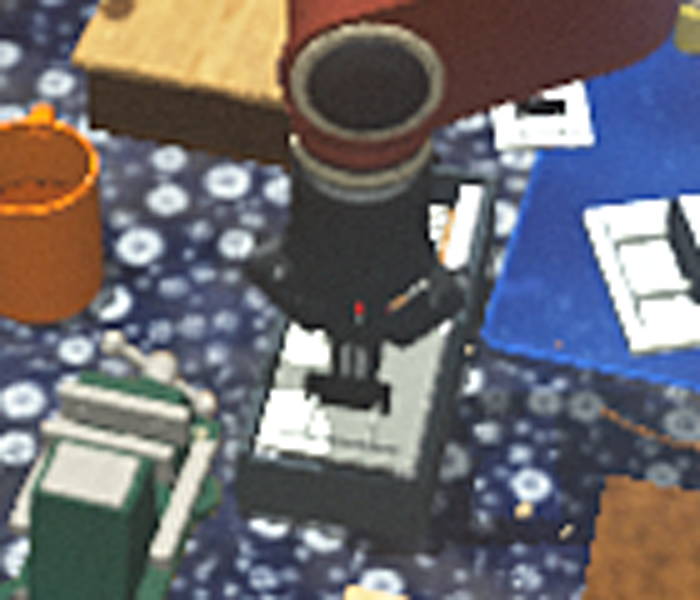

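Emit:
carry_out([
  [[0,0,0],[0.02,-0.3,0],0],
  [[0,0,0],[0.02,-0.4,0],0],
  [[0,0,0],[0,0,0.5],0],
  [[0,0,0],[0,0,1],0],
  [[0,0,0],[0,0,1],0],
  [[0,0,0],[0,0,1],0],
  [[0,0,0],[0,-0.5,1],0],
  [[0,0,0],[0,-1,0.5],0],
])

```text
t: 11.05
tool_pos: [0.5263, 0.1851, 0.3413]
tool_rot: [-0.052, 1.574, 0.054]
contact_force: [0.1, 0.1, 0.5]
opening: 0.0002
```

Emit:
carry_out([
  [[0,0,0],[0,-1,0.3],0],
  [[0,0,0],[0,-1,0.3],0],
  [[0,0,0],[0,-1,0],0],
  [[0,0,0],[0,-1,0],0],
  [[0,0,0],[0,-1,0],0],
  [[0,0,0],[0,-1,0],0],
  [[0,0,0],[0,-1,0],0],
  [[0,0,0],[0,-1,0],0],
])

```text
t: 11.85
tool_pos: [0.526, 0.0171, 0.3661]
tool_rot: [-0.049, 1.558, 0.054]
contact_force: [-0.0, -1.2, -0.0]
opening: 0.0001
```

Emit:
carry_out([
  [[0,0,0],[0,-1,0],0],
  [[0,0,0],[0,-1,0],0],
  [[0,0,0],[0,-1,0],0],
  [[0,0,0],[0,-1,0],0],
  [[0,0,0],[0,-1,0],0],
  [[0,0,0],[0,0,0],0],
  [[0,0,0],[0,0,0],0],
])

```text
t: 12.55
tool_pos: [0.5245, -0.0907, 0.3729]
tool_rot: [-0.044, 1.55, 0.047]
contact_force: [0.3, 0.0, 0.5]
opening: 0.0002
```

```bash
python3 look.py side 6;python3 look.py top 6
python3 - <<'E'
from st import *
for n in ["top","side"]:
    _,d=get_image(n)
    for q,z in [("cover",.05),("cover_rib",.068)]:
        for r in tip_of(n,q)[:3]:
            P=atz(n,r["centre"],z)[0]; print(n,q,round(r["p"],2),np.round(r["centre"]),"box",((P[:2]-C)@ex).round(3),((P[:2]-C)@ey).round(3))
    v,u=np.mgrid[0:420,0:560]; P=deproj(n,np.c_[u.ravel(),v.ravel()],d.ravel()); b=np.c_[(P[:,:2]-C)@ex,(P[:,:2]-C)@ey,P[:,2]]
    for x in range(-110,125,10):
        s=(abs(b[:,0]-x/1000)<.005)&(abs(b[:,1])<.03); print(x,s.sum(),np.median(b[s,2]).round(3) if s.sum() else None,end="; ")
    print()
print(get_obs()["contact_force"].round(1),get_obs()["t"])
E
```

```text
top cover 0.93 [294. 283.] box -0.138 0.184
top cover_rib 0.73 [224. 232.] box 0.07 0.005
top cover_rib 0.51 [321. 244.] box -0.235 0.069
-110 55 0.034; -100 55 0.038; -90 54 0.043; -80 56 0.038; -70 57 0.041; -60 53 0.039; -50 59 0.039; -40 53 0.04; -30 60 0.038; -20 49 0.034; -10 61 0.047; 0 58 0.048; 10 62 0.051; 20 61 0.059; 30 59 0.059; 40 57 0.058; 50 58 0.058; 60 57 0.058; 70 71 0.059; 80 46 0.075; 90 58 0.06; 100 60 0.059; 110 50 0.059; 120 60 0.053; 
side cover 0.63 [281. 245.] box 0.047 -0.003
side cover 0.62 [353. 222.] box -0.089 0.193
side cover 0.6 [316. 190.] box -0.204 0.063
side cover_rib 0.91 [279. 247.] box 0.071 -0.004
side cover_rib 0.85 [316. 190.] box -0.189 0.063
side cover_rib 0.63 [348. 218.] box -0.083 0.176
-110 17 0.041; -100 42 0.043; -90 44 0.043; -80 41 0.042; -70 48 0.043; -60 44 0.042; -50 49 0.043; -40 53 0.042; -30 53 0.039; -20 15 0.045; -10 47 0.048; 0 11 0.051; 10 45 0.058; 20 50 0.059; 30 61 0.058; 40 83 0.057; 50 86 0.058; 60 49 -0.758; 70 73 -0.751; 80 167 0.063; 90 89 0.057; 100 99 0.058; 110 127 0.052; 120 330 0.025; 
[0.4 0.1 0.4] 12.95
```

View pics/side6.png

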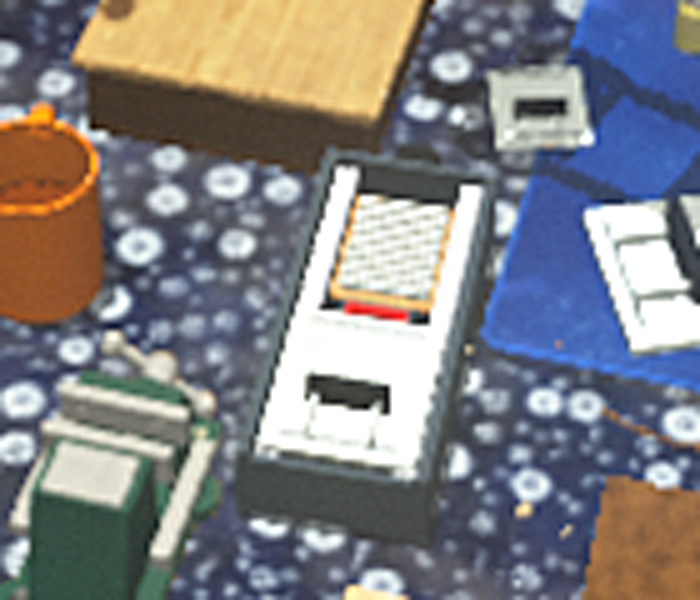

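View pics/top6.png

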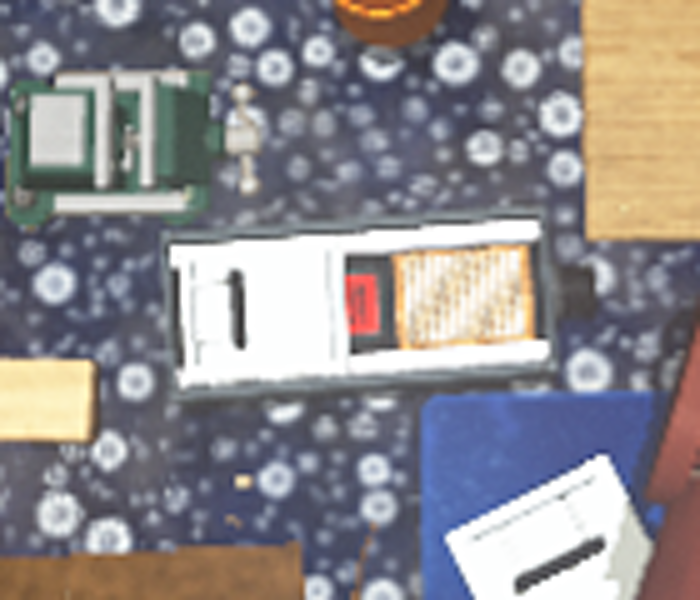

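The filter at crop (465,295) is fully uncovered. The tab sits low at about z 0.047, the cover lies flat at z 0.058, and the arm is clear of everything.

```bash
python3 -c "
from station import *
print(finish_job())"
```

```text
the job is handed in; nothing more can be done
None
```

I opened the filter box and handed the job in at about 13 s; no verdict is reported. With closed fingers I pressed the red tab down to its stop. I then lowered the fingers behind the black rib, pushed the cover about 125 mm along the rails, backed off and moved the arm clear.

**Tab:** the fingertips stopped at z ≈ 47 mm with 28 N of reaction. The depth afterwards still read about 47–48 mm where the tab shows.

**Cover:** it lies flat, with its top at z ≈ 58–59 mm. Its origin is at box x ≈ 60 mm, inside the 37–72 mm window and just short of the stop.

**Filter opening:** both camera views show it fully uncovered.

**Robot:** it was clear of everything at the end, with a contact force near 0 N.

**Bystanders:** the arm never worked near them, and nothing looked moved in the crops I viewed. I did not measure their positions afterwards.

**Disagreements:**
- The networks also reported the two loose look-alike covers. I chose the cover on the box by its position.
- Their reports of the cover's final place ranged from box x ≈ 47 to 60 mm.
- A few side-camera depth medians, at box x 60 and 70 mm, were false readings (about -0.75 m); the top camera read normally there.

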